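Put the model away and draw out the extraction nozzle

TASK

Get the bench ready for trimming. Stand the full-arch plaster model on its base in the open top drawer of the little cabinet and slide that drawer fully shut so no dust reaches it. Then squeeze the button on the side of the extraction nozzle's grip, pull the nozzle straight out past its first stop to its second stop (all the way out), and finish still gripping it and holding it out there, because nothing locks it at the second stop; leave the other things on the bench where they are and do not drop the model.

Things in the scene. Friction and masses are not known exactly. Their poses are not given: they have to be found in the camera images.
- model: Full-arch plaster cast to put away, the larger of two casts (loose, 0.08 to 0.17 kg). D-shaped base 18 mm high: straight sides 60 mm apart (y -30 to +30 mm) from the flat back at x = -26 to x = 0, then a half circle of radius 30 mm. A horseshoe of teeth on it reaches 29.5 mm. Origin: underside, centre of the half circle; z up, x to the front teeth. Grasp across y at about x = -8 mm.
- cabinet: Small wooden two-drawer case cabinet standing fixed on the bench, 220 deep (x) x 200 wide (y) x 140 mm high. Origin: centre of its underside; its front faces its -x, towards the robot; the drawers slide out along its -x. The upper drawer starts open, the lower one is shut and stays so.
- cabinet_drawer0 (a joint): How far the upper drawer is open, m: 0 = fully shut, starts 0.115 to 0.140. It slides freely (about 1 N of friction) and hits a firm stop when shut.
- drawer_floor (a point): Middle of the upper drawer's inner floor (moves with it), 80 mm above the bench, axes as the cabinet's. Inside 175 long (x -87 to +87) x 158 mm wide; walls 38 mm, front panel 46 mm above the floor. The cabinet's top board (128 to 140 mm above the bench) covers what lies behind x = opening - 93 mm: at 0.12 open, x = -87 to +27 mm is clear from above.
- cabinet_drawer0_handle (a point): Middle of the steel bar handle of the upper drawer: a bar along y, 11 mm thick, 100 mm long, 35 mm in front of the drawer front, 103 mm above the bench (moves with the drawer).
- extractor: Fixed dust extraction fitting: grey pipe rising from a foot on the bench, elbow, then a level outer tube (45 mm diameter, axis 100 mm above the bench) pointing along its -x, towards the robot. Out of it slides a steel inner tube with a black grip and a bell nozzle. Origin: on the bench under the outer tube's mouth; x back along the tube, z up.
- nozzle (a joint): How far inner tube, grip and bell are drawn out along the extractor's -x, m: 0 = home (start), 0.060 first stop, 0.120 second stop (firm end of travel). With the button out a catch locks it at home and at the first stop (it drops in by itself there). No catch at the second stop: a return spring of 4 to 5 N draws it back unless held. About 1 N friction, plus drag when pulled fast.
- button (a joint): Travel of the grey release button, 24 (x) x 18 mm, in the middle of the grip's +y side, m: 0 = out (start, standing 7 mm proud), 0.005 = fully in (moving along -y). Spring 6 N at first, 9 N fully in; the catch is free from 0.004 on. It may be kept squeezed all the way.
- grip_mid (a point): Centre of the grip, 100 mm above the bench (moves with the nozzle; at home 45 mm ahead (-x) of the extractor's origin), axes as the extractor's. Black block 60 x 36 (y) x 40 mm high, 43 mm wide over the button: fingers closed across y here with 20 N or more press the button in and hold the grip. 30 to 80 mm ahead is the bell, flaring to 84 mm; 45 mm behind (at home) the outer tube's collar, 54 mm.
- grip: The moving inner tube, grip, bell and button as one solid. Its frame is the extractor's shifted by the nozzle's travel: the origin is 45 mm behind and 100 mm below grip_mid.
- quadrant: Bystander: the small partial plaster cast with four teeth, a block 42 x 26 mm, 27 mm high; origin centre of underside. May lie in front of or behind the full-arch model.
- wax_tin: Bystander: round open tin of wax, 68 mm across, 20 mm high; origin centre of underside.
- bur_box: Bystander: flat white bur box with a clear lid, 77 x 52 x 22 mm; origin centre of underside.
Not all that is in view belongs to the job. Leave any orange or turquoise look-alike of the model alone.

How it is judged:
On the way, in this order (a step that is already met when the one before it is completed fails the run):
1. the model stands on its base on the floor of the upper drawer, let go (x of model in the frame of drawer_floor between -0.09 and 0.09 m and y of model in the frame of drawer_floor between -0.08 and 0.08 m and z of model in the frame of drawer_floor between -0.005 and 0.006 m and angle between model's own z axis and vertical below 0.12 rad and contact force between the fingers and model below 0.1 N), for 0.2 s.
2. the upper drawer is fully shut with the nozzle still at home (value of joint cabinet_drawer0 below 0.006 m and value of joint nozzle below 0.01 m), for 0.1 s.
3. the button on the grip is squeezed in by the fingers (value of joint button above 0.0035 m and contact force between the fingers and grip above 3 N), for 0.05 s.
4. the nozzle is drawn out past its first stop (value of joint nozzle above 0.075 m), for 0.05 s.
At the end, for the whole second after the job is handed in: The nozzle is drawn out to its second stop (at least 113 of 120 mm) and still, with the fingers gripping the grip (more than 3 N); the upper drawer is shut to within 6 mm with the model inside, standing upright (within 0.12 rad) on its floor and at rest (value of joint nozzle above 0.113 m and velocity of joint nozzle between -0.02 and 0.02 m/s and contact force between the fingers and grip above 3 N and value of joint cabinet_drawer0 below 0.006 m and x of model in the frame of drawer_floor between -0.09 and 0.09 m and y of model in the frame of drawer_floor between -0.08 and 0.08 m and z of model in the frame of drawer_floor between -0.005 and 0.006 m and angle between model's own z axis and vertical below 0.12 rad and linear speed of model below 0.02 m/s); the arm keeps its last pose, push and grip.
It fails at once if the model is dropped or thrown (moves faster than 0.6 m/s while not in the fingers) (linear speed of model above 0.6 m/s and contact force between the fingers and model below 0.3 N).
It fails at once if the small cast is moved by more than 20 mm (distance of quadrant from where it was at the start of the episode above 0.02 m).
It fails at once if the wax tin is moved by more than 20 mm (distance of wax_tin from where it was at the start of the episode above 0.02 m).
It fails at once if the bur box is moved by more than 20 mm (distance of bur_box from where it was at the start of the episode above 0.02 m).
It also fails if it takes over 64 s, if anything falls off the work surface, if the arm or the gripper's body presses on something with over 40 N, if the wrist force passes 120 N, or if a joint passes its speed limit or range.

ROBOT

A 6-joint arm with a two-finger parallel gripper is mounted at the origin on the work surface. World frame = base frame: x ahead of the robot, y to its left, z up, the work surface at z = 0. Lengths are in m, angles in rad, forces in N, time in s.
With the tool pointing down it reaches from about 0.375 to 0.9 m from the base axis. Payload 3.1 kg.
Tool frame: the origin (TCP) lies where the fingers leave the gripper's body, on its centre line; the fingertips stand manip.tip_reach ahead of it and the grasp point (between the pads) lies 54 mm ahead of it (manip.tip_reach is the distance from the TCP to the fingertips, in m); z points along the fingers, y is the direction in which the jaws open and shut (so a half turn about z gives the same grasp; the last joint's range is limited). The gripper opens to 85 mm and grips with 20 to 120 N. Pads are 22 mm wide; open, the fingers measure 114 mm over their backs; the gripper's body (76 mm by 85 mm) begins 54 mm behind the grasp point. The pads swing forward as they close: fully open they stand 13 mm farther back than shut.
Start: joints at [-1.312, 0.527, 1.433, -0, 1.181, -0.178], TCP at [0.264, -0.566, 0.304] pointing down, gripper open.
Joint ranges: [-3.08, 3.08], [-0.75, 2.2], [0.22, 2.44], [-1.43, 4.57], [0, 2.65], [-2.85, 2.85]. Speed limits (rad/s): [2.79, 2.79, 3.14, 3.14, 3.14, 3.14].

INTERFACE

Orientations are given as a unit quaternion [x, y, z, w].
In Python, from station import manip, cams, order gives the robot as it stands. The module is installed in compiled form; this text tells all that it offers.
- The arm moves only by the tool drive_tool, never from a script. Its arguments are lists of equal length, an entry for each row: "linear": the shift along the tool's x, y, z in mm, a list of three; "rot": the turn, a rotation vector about the tool's x, y, z in degrees, a list of three; "hand": the finger opening in mm, from 0 to 85.4. A call has 1 to 20 rows; each row shifts and turns the pose as measured when the row begins, along the tool's axes as they then stand; what a row does not reach is not made up. A row lasts 1/12 s, in which the tool goes at most 41.7 mm and 7.16 degrees, less where a joint would pass 70% of its speed; a pose out of reach is approached as far as the arm can. A call with a gripper value outside its range is refused whole. The fingers move at their own pace and stop on an object; "force" is the grip in N (left out, the last holds). Time passes only in rows, so rows that do not move let the fingers close. It gives the time, the measured TCP pose, the force and the opening at its end, in the units of the state.
- manip.sense(): the state, without advancing time (a new reading comes with each control period).
- cams.snapshot(name): name is "scene" or "top"; returns the picture (420x560x3 uint8, red, green, blue); there is no depth.
- cams.camera_model(name): a dict with "vfov" (degrees; the focal length in pixels is half the picture's height over the tangent of half this angle, whatever the lens; pixels are square), "cx", "cy" (the principal point, pixels), "rvec" (rotation vector, rad) and "tvec" (3), from world to camera coordinates, as OpenCV has them. Camera axes: x right, y down, z forward; pixel columns grow to the right and rows downward; lengths in m; the calibration is good to about 2 mm. A picture is of the moment at which its call begins. camera_model takes no time and is no camera call.
- order.sign_off(): hands the job in, once; it reports no verdict.
Trained networks look in the newest picture that a camera, given by its name, has taken for a name from the list of things; names that differ only in an ending like _2 or _b are one class to them, and where a whole thing is asked for, a point or a joint stands for the part that bears it (a point fixed in the world has none). Each returns a list of dicts, best first, with "score" (0 to 1); they miss things now and then, are a little off and sometimes report something else, mostly with a low value. They report only what shows in the picture. A call takes as long as a camera call. They do not tell look-alikes from the thing itself.
- cams.regions_of(label, camera): "pixels" (420x560 bool, what is visible of it) and "rect" ([left, top, right, bottom] in pixels, round what is visible of it).
- cams.spot_point(label, camera): "at" ([column, row] in pixels: a listed point, or the origin of a listed thing).
The state is a dict: "t": time; "q": joint angles; "qd": joint speeds; "tau": joint torques, N m; "tcp_pos": TCP position; "tool_rot": TCP orientation; "force": force on the tool from outside, world axes, zero at the start; "ft_torque": the same for the moment, N m; "finger_gap": opening from 0.0 (shut) to 1.0 (fully open).
Only numpy, scipy, OpenCV 4.12 (cv2) and the standard library are available. Lean on these libraries where they do the work, as an engineer would, in place of code of your own. Each camera call takes 0.05 s, during which the arm holds its last target. There are 200 camera calls.

## Working session

There is one attempt and no reset: what is moved stays moved. The work goes in short steps, Python scripts to look and compute and a tool call to move; the robot and the scene stay as the last step left them, time stands still between calls to the robot, and variables do not carry over. Pictures are saved under pics/ and viewed, about 8 in all and at most 12, crops included, and the job is handed in when it is done.

Besides the shell and the picture viewer there is one more tool, called as name(argument=value, ...) on one line, values as JSON. drive_tool: Moves the arm, as the interface text tells. Its arguments: {"type":"object","properties":{"linear":{"type":"array","items":{"type":"array","items":{"type":"number"}}},"rot":{"type":"array","items":{"type":"array","items":{"type":"number"}}},"hand":{"type":"array","items":{"type":"number"}},"force":{"type":"number"}},"required":["linear","rot","hand"]}

```bash
mkdir -p pics; cat > h.py <<'E'
import numpy as np, cv2
from station import manip, cams, order
from scipy.spatial.transform import Rotation as R
def cam(n):
    c=cams.camera_model(n); f=210/np.tan(np.radians(c['vfov'])/2)
    K=np.array([[f,0,c['cx']],[0,f,c['cy']],[0,0,1.]]); return K,R.from_rotvec(np.ravel(c['rvec'])).as_matrix(),np.ravel(c['tvec'])
def ray(n,px,z):
    K,Rm,t=cam(n); d=Rm.T@np.linalg.inv(K)@np.array([px[0],px[1],1.]); o=-Rm.T@t
    return o+d*(z-o[2])/d[2]
def proj(n,P):
    K,Rm,t=cam(n); p=(K@(Rm@np.atleast_2d(P).T+t[:,None])).T; return p[:,:2]/p[:,2:]
def save(n,f,crop=None,s=1):
    im=cams.snapshot(n)[:,:,::-1]
    if crop: im=im[crop[1]:crop[3],crop[0]:crop[2]]
    cv2.imwrite('pics/'+f,cv2.resize(im,None,fx=s,fy=s,interpolation=cv2.INTER_CUBIC))
E
python3 - <<'E'
from h import *
print(manip.tip_reach, manip.sense())
a=cams.snapshot('scene');b=cams.snapshot('top')
im=np.vstack([a,b])[:,:,::-1]; cv2.imwrite('pics/a.png',cv2.resize(np.hstack([a,b])[:,:,::-1],(800,300)))
cv2.imwrite('pics/top.png',cv2.resize(b[:,:,::-1],(800,600)));cv2.imwrite('pics/scene.png',cv2.resize(a[:,:,::-1],(800,600)))
Z=dict(model=0,cabinet=0,drawer_floor=.08,cabinet_drawer0_handle=.103,extractor=0,grip_mid=.1,quadrant=0,wax_tin=0,bur_box=0,button=.1)
for n in('top','scene'):
    K,Rm,t=cam(n);print(n,K[0,0],(-Rm.T@t).round(3),Rm[2].round(3))
    for l,z in Z.items():
        for d in cams.spot_point(l,n)[:3]: print(n,l,round(d['score'],2),np.round(d['at'],1),ray(n,d['at'],z).round(4))
E
```

```text
0.0726 {'t': 0.0, 'q': array([-1.31246765e+00,  5.28459137e-01,  1.43389755e+00, -1.04463859e-05,
        1.18138131e+00, -1.78504909e-01]), 'qd': array([ 4.65942304e-04,  8.33280056e-05,  1.22053240e-03, -1.50531728e-03,
       -1.13498162e-03,  4.22328785e-04]), 'tau': array([ 1.50678297e-04, -4.42347729e+01, -1.78026742e+01, -1.84504352e-04,
        8.38697248e-03, -3.56645359e-06]), 'tcp_pos': array([ 0.26429819, -0.56575446,  0.30293927]), 'tool_rot': array([ 9.76240736e-01,  2.16686120e-01, -4.76272010e-05, -1.07162608e-03]), 'force': array([-0.36603802, -0.00913053,  0.61747297]), 'ft_torque': array([ 0.00937824, -0.03325135,  0.03575878]), 'finger_gap': 0.9998198948470922}
top 473.7289392261645 [ 0.468 -0.086  1.212] [ 0.077 -0.02  -0.997]
top model 0.9 [262.6 241. ] [ 0.4865 -0.0775  0.    ]
top model 0.9 [284.4 193.7] [ 0.6091 -0.1311  0.    ]
top model 0.85 [221.6 252.4] [0.4556 0.0262 0.    ]
top cabinet 0.79 [132.6 152.1] [0.7087 0.2617 0.    ]
top cabinet 0.57 [346.  179.5] [ 0.6494 -0.2899  0.    ]
top drawer_floor 0.81 [123.  194.6] [0.5896 0.2573 0.08  ]
top cabinet_drawer0_handle 0.83 [108.3 251.1] [0.4549 0.2785 0.103 ]
top extractor 0.68 [346.4 180.5] [ 0.6468 -0.2909  0.    ]
top extractor 0.66 [353.3 192.8] [ 0.6152 -0.3091  0.    ]
top grip_mid 0.81 [351.9 194.9] [ 0.5979 -0.2873  0.1   ]
top quadrant 0.71 [262.8 240.4] [ 0.4881 -0.0779  0.    ]
top quadrant 0.62 [237.7 177.6] [ 0.6483 -0.01    0.    ]
top wax_tin 0.77 [411.1 281.7] [ 0.3899 -0.4584  0.    ]
top wax_tin 0.19 [351.4 193.2] [ 0.614  -0.3041  0.    ]
top bur_box 0.78 [426.5 186.2] [ 0.6364 -0.4995  0.    ]Traceback (most recent call last):
  File "<stdin>", line 10, in <module>
ValueError: it knows: bur_box, cabinet, cabinet_drawer0_handle, drawer_floor, extractor, grip, grip_mid, model, quadrant, wax_tin
```

View pics/top.png

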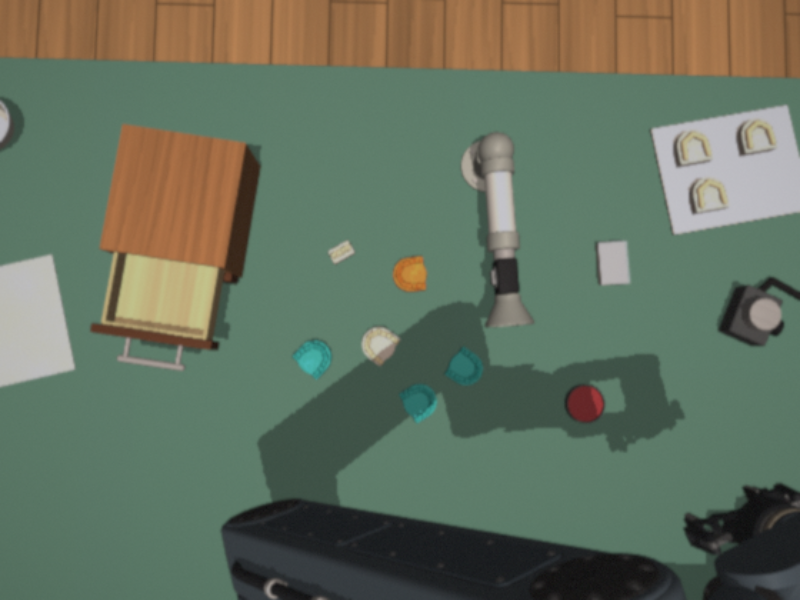

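View pics/scene.png

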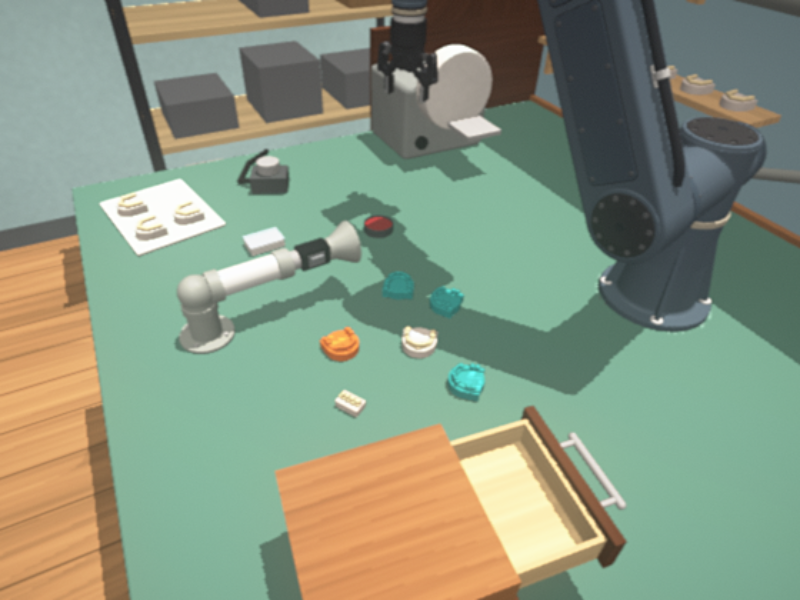

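Top view (800-px scale): the white model is at (380,345), with orange and turquoise decoys around it. The quadrant is at (341,252), the open drawer at (165,295) with its handle at (150,365), the grip at (507,277), the wax tin at (585,403) and the bur box at (613,262). Next I get the yaws.

```bash
python3 - <<'E'
from h import *
a=cams.snapshot('scene');b=cams.snapshot('top')
def crop(i,x,y,w=60,h=60,s=6): return cv2.resize(i[y:y+h,x:x+w,::-1],None,fx=s,fy=s,interpolation=cv2.INTER_CUBIC)
cv2.imwrite('pics/c.png',np.hstack([crop(b,236,211),crop(a,263,210)]))
for n in('scene',):
  for l,z in dict(model=0,drawer_floor=.08,cabinet_drawer0_handle=.103,cabinet=0,extractor=0,grip_mid=.1).items():
    for d in cams.spot_point(l,n)[:4]: print(n,l,round(d['score'],2),np.round(d['at'],1),ray(n,d['at'],z).round(4))
for n in('top','scene'):
  for l in('model','grip','extractor','cabinet_drawer0_handle','cabinet'):
    for d in cams.regions_of(l,n)[:3]:
      m=d['pixels'].astype(np.uint8); r=cv2.minAreaRect(cv2.findNonZero(m)); ys,xs=np.nonzero(m)
      print(n,l,round(d['score'],2),np.round(d['rect']),'c',xs.mean().round(1),ys.mean().round(1),cv2.boxPoints(r).round(1).tolist())
E
```

```text
scene model 0.76 [236.  243.7] [ 0.6184 -0.1362  0.    ]
scene model 0.62 [278.4 205. ] [ 0.4522 -0.2244  0.    ]
scene model 0.61 [292.  241.4] [ 0.4877 -0.0815  0.    ]
scene model 0.58 [325.3 270.5] [0.4638 0.0372 0.    ]
scene drawer_floor 0.81 [342.5 363.1] [0.5931 0.2757 0.08  ]
scene drawer_floor 0.37 [293.5 242. ] [ 0.5276 -0.0107  0.08  ]
scene cabinet_drawer0_handle 0.9 [415.7 326.7] [0.4479 0.2863 0.103 ]
scene cabinet 0.89 [272.5 404.5] [0.7129 0.2538 0.    ]
scene cabinet 0.42 [263.  163.9] [ 0.4014 -0.4294  0.    ]
scene extractor 0.28 [415.4 325.8] [0.3766 0.2459 0.    ]
scene grip_mid 0.86 [217.3 179.9] [ 0.6061 -0.2791  0.1   ]
scene grip_mid 0.55 [244.5 282. ] [0.6776 0.0596 0.1   ]
top model 0.92 [250. 229. 278. 255.] c 265.0 241.2 [[248.5, 240.5], [265.0, 224.0], [281.0, 240.0], [264.5, 256.5]]
top model 0.8 [312. 245. 341. 266.] c 324.7 257.2 [[309.20001220703125, 261.20001220703125], [322.29998779296875, 241.5], [341.5, 254.3000030517578], [328.3999938964844, 273.8999938964844]]
top model 0.77 [276. 180. 295. 203.] c 286.5 191.8 [[275.0, 180.0], [297.0, 180.0], 
[... 1239 characters left out ...]
98779296875], [316.1000061035156, 251.39999389648438], [341.1000061035156, 256.3999938964844], [336.20001220703125, 280.79998779296875]]
scene extractor 0.7 [125. 153. 249. 245.] c 176.4 198.9 [[113.19999694824219, 200.0], [245.8000030517578, 152.89999389648438], [264.1000061035156, 204.5], [131.5, 251.60000610351562]]
scene cabinet_drawer0_handle 0.56 [315. 286. 438. 411.] c 378.9 348.2 [[315.29998779296875, 309.29998779296875], [397.0, 269.0], [453.1000061035156, 382.6000061035156], [371.3999938964844, 423.0]]
scene cabinet 0.74 [191. 286. 441. 420.] c 312.5 360.4 [[191.1999969482422, 319.79998779296875], [421.29998779296875, 273.70001220703125], [447.0, 402.0], [216.8000030517578, 448.0]]
```

View pics/c.png

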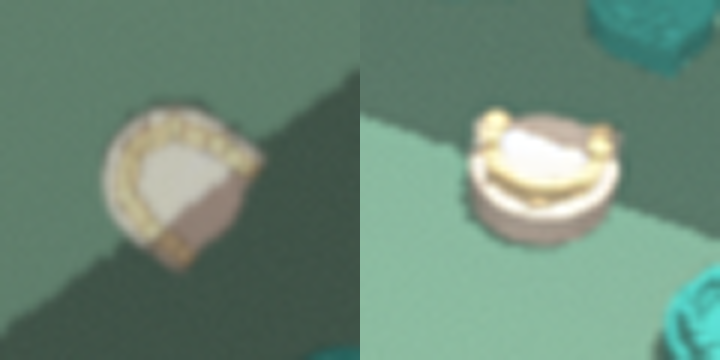

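```bash
cat > fit.py <<'E'
from h import *
from scipy.optimize import minimize, least_squares
def T(p,P): c,s=np.cos(p[2]),np.sin(p[2]); P=np.array(P,float); return np.c_[p[0]+c*P[:,0]-s*P[:,1],p[1]+s*P[:,0]+c*P[:,1],P[:,2]]
th=np.linspace(-np.pi/2,np.pi/2,25)
D=np.r_[[[-.026,-.03],[-.026,.03]],np.c_[.03*np.cos(th),.03*np.sin(th)][::-1]]
Te=D*.88
model=np.r_[np.c_[D,0*D[:,0]],np.c_[D,0*D[:,0]+.018],np.c_[Te,0*D[:,0]+.028]]
def hullmask(n,P,S=4):
    q=proj(n,P); h=cv2.convexHull(((q+.5)*S).astype(np.int32)); m=np.zeros((420*S,560*S),np.uint8); cv2.fillConvexPoly(m,h,1)
    return cv2.resize(m.astype(np.float32),(560,420),interpolation=cv2.INTER_AREA)
def fitmask(masks,P,p0s):
    def c(p): return sum(np.abs(hullmask(n,T(p,P))-m).sum() for n,m in masks.items())
    best=min((minimize(c,p,method='Nelder-Mead',options=dict(initial_simplex=np.array([p,p+[.006,0,0],p+[0,.006,0],p+[0,0,.3]]),maxiter=150)) for p in p0s),key=lambda r:r.fun)
    return best.x,best.fun
E
python3 - <<'E'
from fit import *
M={}
for n,c in(('top',(265,241)),('scene',(294,239))):
    im=cams.snapshot(n); 
    for d in cams.regions_of('model',n):
        m=d['pixels']; ys,xs=np.nonzero(m)
        if np.hypot(xs.mean()-c[0],ys.mean()-c[1])<8: M[n]=m.astype(float);break
    hsv=cv2.cvtColor(im,cv2.COLOR_RGB2HSV)
    if n=='top': top=im
for ms in (M,{'top':M['top']},{'scene':M['scene']}):
    r=fitmask(ms,model,[np.array([.487,-.08,a]) for a in(.2,.6,1.0)]);print('model',r[0].round(4),r[1].round(1))
# grip black block in top
sub=top[150:240,330:390].astype(int); m=(sub.max(2)<60).astype(np.uint8)
k,l,st,ce=cv2.connectedComponentsWithStats(m)
i=1+np.argmax(st[1:,4]); pts=np.argwhere(l==i)[:,::-1]+[330,150]
r=cv2.minAreaRect(pts.astype(np.float32)); print('grip',st[i],r)
b=cv2.boxPoints(r); w=np.array([ray('top',q,.12) for q in b]);print(w.round(4),w.mean(0).round(4))
# cabinet
s=560/800
px=np.array([[123,126],[248,145],[224,270],[101,248],[119,360],[184,368]])*s
def f(p):
    P=[[.11,.1,.14],[.11,-.1,.14],[-.11,-.1,.14],[-.11,.1,.14],[-.11-.035-p[3],.05,.103],[-.11-.035-p[3],-.05,.103]]
    return (proj('top',T(p,P))-px).ravel()
r=least_squares(f,[.7,.26,-.1,.12]);print('cab',r.x.round(4),r.fun.round(1))
E
```

```text
model [ 0.4853 -0.0813  0.9764] 128.2
model [ 0.4859 -0.0831  0.964 ] 35.7
model [ 0.486  -0.0788  0.9043] 59.5
grip [ 15  31  18  26 361] ((353.4238586425781, 193.4340057373047), (24.152748107910156, 16.45806884765625), 85.91438293457031)
[[ 0.6255 -0.2659  0.12  ]
 [ 0.6291 -0.3042  0.12  ]
 [ 0.5728 -0.3085  0.12  ]
 [ 0.5693 -0.2703  0.12  ]] [ 0.5992 -0.2872  0.12  ]
cab [ 0.7137  0.2471 -0.1357  0.1248] [ 1.3 -3.9 -0.  -3.6  0.2  2.8 -1.3  4.5  1.2 -0.5 -1.5  0.5]
```

```bash
python3 - <<'E'
from fit import *
s=560/800
px=np.array([[123,126],[248,145],[224,270],[101,248],[119,360],[184,368]])*s
for fr in(-.093,-.1):
  def f(p):
    P=[[.11,.1,.14],[.11,-.1,.14],[fr,-.1,.14],[fr,.1,.14],[-.11-.035-p[3],.05,.103],[-.11-.035-p[3],-.05,.103]]
    return (proj('top',T(p,P))-px).ravel()
  r=least_squares(f,[.7,.26,-.1,.12]);print('cab',r.x.round(4),r.fun.round(1))
  p=r.x
  print('floor',T(p,[[-p[3],0,.08],[-.145-p[3],0,.103]]).round(4))
b=np.array([p[0],p[1],p[2]])
im=cams.snapshot('top')[:,:,::-1].copy()
im2=cams.snapshot('scene')[:,:,::-1].copy()
o=p[3]
ov=lambda P:T(p,P)
P=ov([[.11,.1,.14],[.11,-.1,.14],[-.093,-.1,.14],[-.093,.1,.14]]);Q=ov([[-.087-o,.079,.08],[-.087-o,-.079,.08],[-o+.02,-.079,.08],[-o+.02,.079,.08]]);H=ov([[-.145-o,.05,.103],[-.145-o,-.05,.103]])
mp=np.array([.4856,-.081,.96]);Mo=T(mp,np.c_[D,0*D[:,0]+.018])
g=np.array([.5992,-.2872,.0907]);Gp=T(g,[[.03,.018,.12],[.03,-.018,.12],[-.03,-.018,.12],[-.03,.018,.12]])
out=[]
for n,i in(('top',im),('scene',im2)):
    i=cv2.resize(i,None,fx=2,fy=2)
    for A in(P,Q,H,Mo,Gp): cv2.polylines(i,[(proj(n,A)*2+.5).astype(np.int32)],True,(0,0,255),1)
    out.append(i)
cv2.imwrite('pics/ov.png',np.hstack([out[0][130:560,100:780],])); cv2.imwrite('pics/ov2.png',out[1][300:840,350:1120])
E
```

```text
cab [ 0.705   0.2482 -0.1362  0.1161] [ 0.7 -0.2 -0.6  0.2  0.9 -0.8 -0.6  0.9  1.2 -0.6 -1.5  0.5]
floor [[0.59   0.264  0.08  ]
 [0.4463 0.2836 0.103 ]]
cab [ 0.7086  0.2477 -0.136   0.1197] [ 0.9 -1.7 -0.4 -1.4  0.6  0.7 -0.9  2.4  1.2 -0.6 -1.5  0.5]
floor [[0.59   0.264  0.08  ]
 [0.4463 0.2836 0.103 ]]
```

View pics/ov.png

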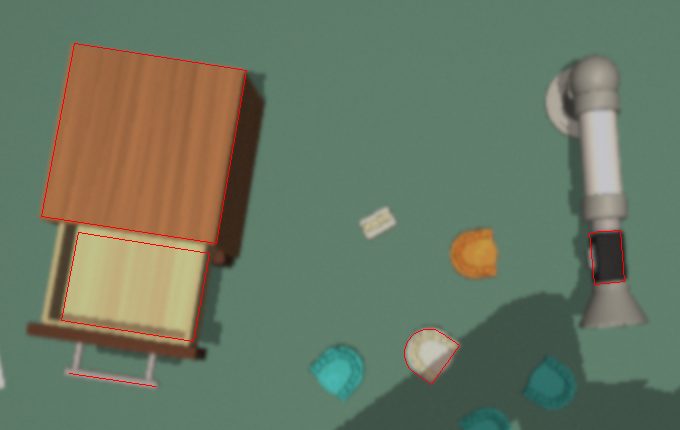

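View pics/ov2.png

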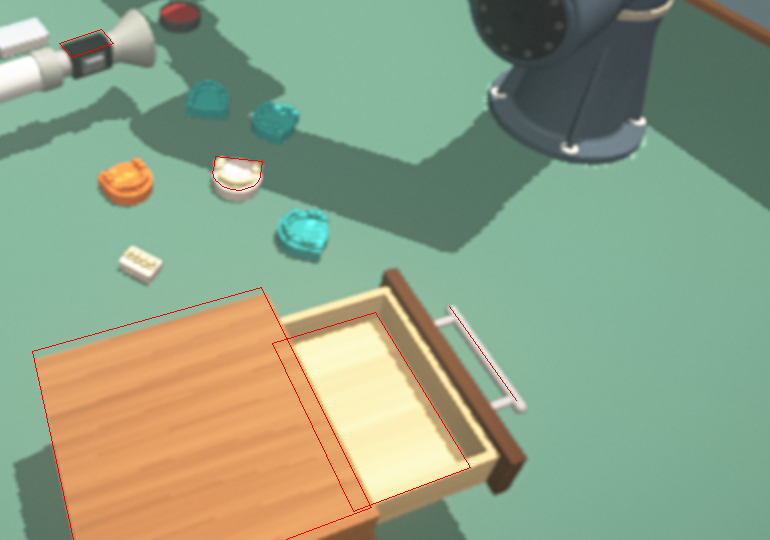

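The overlays agree to a few mm. Model is at (0.486, -0.081) with yaw 0.96, drawer floor at about (0.590, 0.266) with yaw -0.136, grip at (0.599, -0.287). First I rotate the tool to the model's yaw.

drive_tool(linear=[[0,0,0],[0,0,0],[0,0,0],[0,0,0],[0,0,0]], rot=[[0,0,-6],[0,0,-6],[0,0,-6],[0,0,-6],[0,0,-6]], hand=[85,85,85,85,85], force=40)

```text
t: 2.17
tcp_pos: [0.2644, -0.5663, 0.3039]
tool_rot: [0.882, 0.472, 0.0, -0.0]
force: [0.7, -0.0, -0.2]
finger_gap: 0.996
```

```bash
cat > go.py <<'E'
from h import *
import sys
def rel(x,y,z,yaw=None):
    s=manip.sense(); Rm=R.from_quat(s['tool_rot']); M=Rm.as_matrix()
    d=np.array([x,y,z])-s['tcp_pos']
    print('t',round(s['t'],2),'pos',s['tcp_pos'].round(4),'yaw',np.arctan2(M[1,0],M[0,0]).round(3),'zaxis',M[:,2].round(3),'F',s['force'].round(1),'gap',round(s['finger_gap']*85.4,1))
    print('linear mm',(M.T@d*1000).round(1))
    if yaw is not None:
        T=np.array([[np.cos(yaw),np.sin(yaw),0],[np.sin(yaw),-np.cos(yaw),0],[0,0,-1.]]).T.T
        print('rotvec deg',np.degrees((Rm.inv()*R.from_matrix(T)).as_rotvec()).round(2), 'lin after rot',(T.T@d*1000).round(1))
if __name__=='__main__': rel(*map(float,sys.argv[1:]))
E
python3 go.py .481 -.0876 .2 .96
```

```text
t 2.17 pos [ 0.2644 -0.5663  0.3039] yaw 0.983 zaxis [ 0.  0. -1.] F [ 0.7 -0.  -0.2] gap 85.0
linear mm [518.5 -85.1 103.9]
rotvec deg [-0.   -0.    1.33] lin after rot [516.4 -97.1 103.9]
```

drive_tool(linear=[[0,0,0],[33,-6.1,0],[33,-6.1,0],[33,-6.1,0],[33,-6.1,0],[33,-6.1,0],[33,-6.1,0],[33,-6.1,0],[33,-6.1,0],[33,-6.1,0],[33,-6.1,10],[33,-6.1,10],[33,-6.1,10],[33,-6.1,10],[33,-6.1,10],[20,-3,10],[0,0,10],[0,0,10],[0,0,0]], rot=[[0,0,1.3],[0,0,0],[0,0,0],[0,0,0],[0,0,0],[0,0,0],[0,0,0],[0,0,0],[0,0,0],[0,0,0],[0,0,0],[0,0,0],[0,0,0],[0,0,0],[0,0,0],[0,0,0],[0,0,0],[0,0,0],[0,0,0]], hand=[85,85,85,85,85,85,85,85,85,85,85,85,85,85,85,85,85,85,85])

```text
t: 3.75
tcp_pos: [0.4931, -0.1125, 0.221]
tool_rot: [0.904, 0.427, 0.002, 0.01]
force: [-0.0, -0.2, -0.3]
finger_gap: 0.997
```

```bash
python3 go.py .481 -.0876 .13 .96; python3 - <<'E'
from h import *
save('scene','n.png',(220,150,380,300),4)
E
```

```text
t 3.75 pos [ 0.4931 -0.1125  0.221 ] yaw 0.883 zaxis [ 0.012 -0.015 -1.   ] F [-0.  -0.2 -0.3] gap 85.1
linear mm [ 12.  -26.9  90.4]
rotvec deg [ 1.08  0.29 -4.43] lin after rot [ 13.5 -24.2  91. ]
```

View pics/n.png

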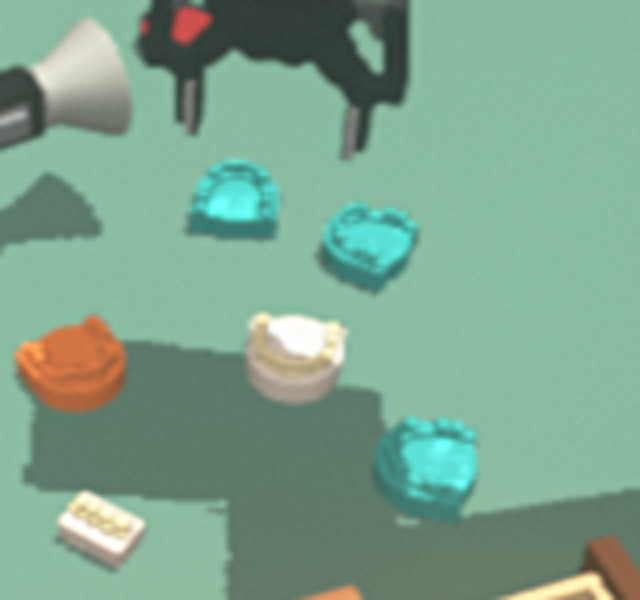

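The model is fully lit now, at scene pixel about (294,239), with the fingers above and behind it. I refit.

```bash
python3 - <<'E'
from fit import *
im=cams.snapshot('scene'); 
h=cv2.cvtColor(im,cv2.COLOR_RGB2HSV); m=np.zeros((420,560),np.uint8)
m[222:256,276:314]=~((h[222:256,276:314,0]>50)&(h[222:256,276:314,0]<100)&(h[222:256,276:314,1]>50))&1
k,l,st,ce=cv2.connectedComponentsWithStats(m); i=1+np.argmax(st[1:,4]); print(st[i])
M={'scene':(l==i).astype(float)}
r=fitmask(M,model,[np.array([.487,-.08,a]) for a in(.6,.9,1.2)]);print('col',r[0].round(4),r[1].round(1))
for n in('scene','top'):
  cams.snapshot(n)
  for d in cams.regions_of('model',n):
    ys,xs=np.nonzero(d['pixels']); q=ray(n,(xs.mean(),ys.mean()),.01)
    if np.hypot(*(q[:2]-[.486,-.081]))<.03:
        r=fitmask({n:d['pixels'].astype(float)},model,[np.array([.487,-.08,a]) for a in(.6,.9,1.2)]);print(n,r[0].round(4),r[1].round(1),d['pixels'].sum());break
E
```

```text
[281 228  26  24 517]
col [ 0.4886 -0.0771  0.9182] 26.7
scene [ 0.4858 -0.0791  0.9236] 47.6 461
```

drive_tool(linear=[[0,0,0],[6,-12,15],[6,-12,15],[0,0,15],[0,0,15],[0,0,0]], rot=[[1.1,0.3,-3.6],[0,0,0],[0,0,0],[0,0,0],[0,0,0],[0,0,0]], hand=[85,85,85,85,85,85])

```text
t: 4.55
tcp_pos: [0.4841, -0.0945, 0.1664]
tool_rot: [0.892, 0.453, 0.006, 0.007]
force: [0.2, -0.5, -0.2]
finger_gap: 0.996
```

```bash
python3 go.py .482 -.0865 .13 .945
```

```text
t 4.55 pos [ 0.4841 -0.0945  0.1664] yaw 0.94 zaxis [ 0.017 -0.007 -1.   ] F [ 0.2 -0.5 -0.2] gap 85.1
linear mm [ 5.1 -7.1 36.3]
rotvec deg [ 1.01 -0.22 -0.32] lin after rot [ 5.3 -6.4 36.4]
```

drive_tool(linear=[[2,-3,10],[2,-3,10],[1,-1,10],[0,0,5],[0,0,0]], rot=[[1,-0.2,-0.3],[0,0,0],[0,0,0],[0,0,0],[0,0,0]], hand=[85,85,85,85,85])

```text
t: 4.97
tcp_pos: [0.4837, -0.0883, 0.1316]
tool_rot: [0.891, 0.454, 0.001, 0.002]
force: [-0.6, -0.1, 0.5]
finger_gap: 0.994
```

```bash
python3 go.py .482 -.0865 .075 .945
```

```text
t 4.97 pos [ 0.4837 -0.0883  0.1316] yaw 0.942 zaxis [ 0.004 -0.001 -1.   ] F [-0.6 -0.1  0.5] gap 84.9
linear mm [ 0.4 -2.7 56.6]
rotvec deg [ 0.23 -0.07 -0.19] lin after rot [ 0.4 -2.5 56.6]
```

drive_tool(linear=[[0.3,-2,9],[0,0,9],[0,0,9],[0,0,9],[0,0,9],[0,0,9],[0,0,3],[0,0,0]], rot=[[0.2,0,0],[0,0,0],[0,0,0],[0,0,0],[0,0,0],[0,0,0],[0,0,0],[0,0,0]], hand=[85,85,85,85,85,85,85,85])

```text
t: 5.63
tcp_pos: [0.4834, -0.0876, 0.0688]
tool_rot: [0.891, 0.453, 0.001, 0.0]
force: [-0.3, 1.1, -0.3]
finger_gap: 0.995
```

```bash
python3 go.py .482 -.0865 .075 .945; python3 - <<'E'
from h import *
save('scene','n2.png',(240,170,360,270),5)
E
```

```text
t 5.63 pos [ 0.4834 -0.0876  0.0688] yaw 0.941 zaxis [ 0.002  0.    -1.   ] F [-0.3  1.1 -0.3] gap 85.0
linear mm [ 0.  -1.8 -6.2]
rotvec deg [ 0.1  -0.09 -0.22] lin after rot [ 0.  -1.8 -6.2]
```

View pics/n2.png

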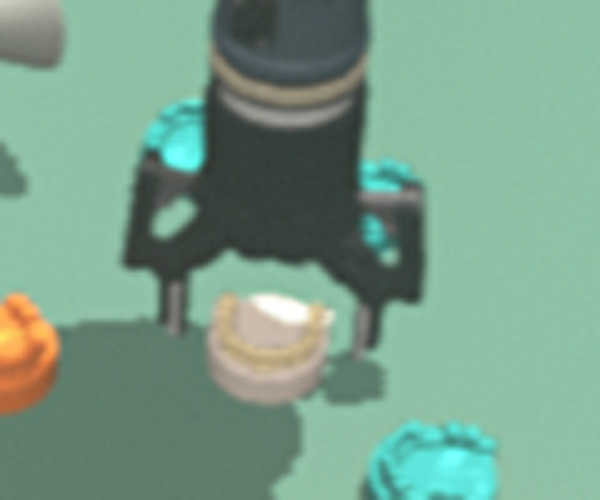

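The fingers straddle the model evenly. I raise slightly so the tips clear the bench when they swing forward, then close.

drive_tool(linear=[[0,-1,-7],[0,0,0],[0,0,0],[0,0,0],[0,0,0],[0,0,0],[0,0,0],[0,0,0],[0,0,0],[0,0,0],[0,0,0],[0,0,0]], rot=[[0,0,0],[0,0,0],[0,0,0],[0,0,0],[0,0,0],[0,0,0],[0,0,0],[0,0,0],[0,0,0],[0,0,0],[0,0,0],[0,0,0]], hand=[85,70,50,40,40,40,40,40,40,40,40,40], force=40)

```text
t: 6.68
tcp_pos: [0.483, -0.087, 0.0784]
tool_rot: [0.891, 0.453, 0.002, 0.002]
force: [0.3, 1.1, -1.4]
finger_gap: 0.684
```

```bash
python3 go.py .482 -.0865 .26 .945
```

```text
t 6.68 pos [ 0.483  -0.087   0.0784] yaw 0.941 zaxis [ 0.005 -0.001 -1.   ] F [ 0.3  1.1 -1.4] gap 58.4
linear mm [   0.3   -0.3 -181.6]
rotvec deg [ 0.26 -0.12 -0.21] lin after rot [-1.000e-01 -1.100e+00 -1.816e+02]
```

drive_tool(linear=[[0,0,-4],[0,0,-8],[0,0,-14],[0,0,-16],[0,0,-18],[0,0,-18],[0,0,-18],[0,0,-18],[0,0,-18],[0,0,-18],[0,0,-12],[0,0,-6],[0,0,0]], rot=[[0,0,0],[0,0,0],[0,0,0],[0,0,0],[0,0,0],[0,0,0],[0,0,0],[0,0,0],[0,0,0],[0,0,0],[0,0,0],[0,0,0],[0,0,0]], hand=[40,40,40,40,40,40,40,40,40,40,40,40,40])

```text
t: 7.77
tcp_pos: [0.4792, -0.0856, 0.2602]
tool_rot: [0.891, 0.454, 0.002, 0.001]
force: [0.5, 0.2, -1.9]
finger_gap: 0.692
```

drive_tool(linear=[[0,0,0],[0,0,0],[0,0,0],[0,0,0],[0,0,0],[0,0,0],[0,0,0],[0,0,0],[0,0,0],[0,0,0],[0,0,0],[0,0,0]], rot=[[0,0,3],[0,0,6],[0,0,6],[0,0,6],[0,0,6],[0,0,6],[0,0,6],[0,0,6],[0,0,6],[0,0,6],[0,0,3],[0,0,0]], hand=[40,40,40,40,40,40,40,40,40,40,40,40])

```text
t: 8.77
tcp_pos: [0.4719, -0.0826, 0.2532]
tool_rot: [0.997, -0.08, -0.007, -0.003]
force: [0.1, 0.3, -1.9]
finger_gap: 0.692
```

```bash
python3 - <<'E'
from go import *
c,s=np.cos(-.136),np.sin(-.136); fl=np.array([.5905,.267])
g=fl+[-.04*c,-.04*s]; print(g.round(4)); rel(g[0],g[1],.25,-.136)
E
```

```text
[0.5509 0.2724]
t 8.77 pos [ 0.4719 -0.0826  0.2532] yaw -0.159 zaxis [-0.013  0.007 -1.   ] F [ 0.1  0.3 -1.9] gap 59.1
linear mm [  21.7 -363.1    4.6]
rotvec deg [-0.28  0.82 -1.33] lin after rot [  30.1 -362.5    3.2]
```

drive_tool(linear=[[0,-6,0],[1,-14,0],[2,-22,0],[2,-28,0],[2,-30,0],[2,-30,0],[2,-30,0],[2,-30,0],[2,-30,0],[2,-30,0],[2,-30,0],[2,-30,0],[2,-22,0],[2,-14,0],[2,-6,0],[0,0,0]], rot=[[-0.3,0.8,-1.3],[0,0,0],[0,0,0],[0,0,0],[0,0,0],[0,0,0],[0,0,0],[0,0,0],[0,0,0],[0,0,0],[0,0,0],[0,0,0],[0,0,0],[0,0,0],[0,0,0],[0,0,0]], hand=[40,40,40,40,40,40,40,40,40,40,40,40,40,40,40,40])

```text
t: 10.1
tcp_pos: [0.5368, 0.2862, 0.245]
tool_rot: [0.999, -0.049, -0.003, -0.0]
force: [0.6, 0.1, -1.3]
finger_gap: 0.688
```

```bash
python3 go.py .551 .2724 .25 -.136
```

```text
t 10.1 pos [0.5368 0.2862 0.245 ] yaw -0.098 zaxis [-0.006  0.001 -1.   ] F [ 0.6  0.1 -1.3] gap 58.7
linear mm [15.5 12.3 -5.1]
rotvec deg [-0.02  0.33  2.16] lin after rot [16.  11.7 -5. ]
```

drive_tool(linear=[[0,0,0],[6,5,0],[6,5,0],[4,2,0],[0,0,0]], rot=[[0,0.3,2.2],[0,0,0],[0,0,0],[0,0,0],[0,0,0]], hand=[40,40,40,40,40])

```text
t: 10.52
tcp_pos: [0.5503, 0.2678, 0.2433]
tool_rot: [0.998, -0.066, -0.002, 0.002]
force: [0.3, -0.1, -0.5]
finger_gap: 0.686
```

```bash
python3 go.py .551 .2724 .18 -.136; python3 - <<'E'
from h import *
save('scene','n3.png',(280,180,480,400),2.7)
E
```

```text
t 10.52 pos [0.5503 0.2678 0.2433] yaw -0.133 zaxis [-0.005 -0.003 -1.   ] F [ 0.3 -0.1 -0.5] gap 58.6
linear mm [ 0.4 -4.9 63.3]
rotvec deg [0.19 0.25 0.18] lin after rot [ 0.1 -4.7 63.3]
```

View pics/n3.png

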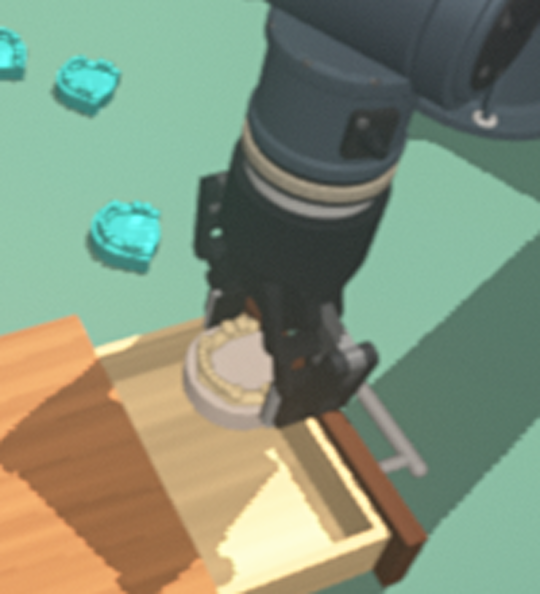

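The model is held level above the drawer, clear of the front panel. I lower it.

drive_tool(linear=[[0,-2.5,6],[0,-2,8],[0,0,10],[0,0,10],[0,0,10],[0,0,10],[0,0,8],[0,0,4],[0,0,0]], rot=[[0.2,0.2,0.2],[0,0,0],[0,0,0],[0,0,0],[0,0,0],[0,0,0],[0,0,0],[0,0,0],[0,0,0]], hand=[40,40,40,40,40,40,40,40,40])

```text
t: 11.32
tcp_pos: [0.5493, 0.2716, 0.1682]
tool_rot: [0.998, -0.069, -0.003, 0.0]
force: [0.2, 0.4, -1.4]
finger_gap: 0.687
```

```bash
python3 go.py .551 .2724 .1584 -.136
```

```text
t 11.32 pos [0.5493 0.2716 0.1682] yaw -0.138 zaxis [-0.006 -0.    -1.   ] F [ 0.2  0.4 -1.4] gap 58.7
linear mm [ 1.6 -1.1  9.8]
rotvec deg [ 0.07  0.32 -0.09] lin after rot [ 1.5 -1.   9.8]
```

drive_tool(linear=[[0,0,2],[0,0,2],[0,0,2],[0,0,1.5],[0,0,0],[0,0,0]], rot=[[0,0.3,0],[0,0,0],[0,0,0],[0,0,0],[0,0,0],[0,0,0]], hand=[40,40,40,40,40,40])

```text
t: 11.82
tcp_pos: [0.5501, 0.272, 0.1608]
tool_rot: [0.998, -0.069, 0.001, 0.0]
force: [-0.3, -0.1, -1.2]
finger_gap: 0.689
```

```bash
python3 go.py .551 .2724 .1584 -.136
```

```text
t 11.82 pos [0.5501 0.272  0.1608] yaw -0.137 zaxis [ 0.003 -0.001 -1.   ] F [-0.3 -0.1 -1.2] gap 58.8
linear mm [ 0.8 -0.5  2.4]
rotvec deg [ 0.01 -0.15 -0.06] lin after rot [ 0.8 -0.5  2.4]
```

drive_tool(linear=[[0,0,1],[0,0,1],[0,0,0.5],[0,0,0]], rot=[[0,0,0],[0,0,0],[0,0,0],[0,0,0]], hand=[40,40,40,40])

```text
t: 12.15
tcp_pos: [0.5507, 0.2721, 0.1592]
tool_rot: [0.998, -0.069, 0.002, -0.0]
force: [0.5, 0.0, -1.3]
finger_gap: 0.688
```

```bash
python3 go.py .551 .2724 .1584 -.136
```

```text
t 12.15 pos [0.5507 0.2721 0.1592] yaw -0.137 zaxis [ 0.005  0.    -1.   ] F [ 0.5  0.  -1.3] gap 58.8
linear mm [ 0.2 -0.3  0.8]
rotvec deg [-0.04 -0.27 -0.07] lin after rot [ 0.2 -0.3  0.8]
```

drive_tool(linear=[[0,0,1],[0,0,1],[0,0,0]], rot=[[0,0,0],[0,0,0],[0,0,0]], hand=[40,40,40])

```text
t: 12.4
tcp_pos: [0.5511, 0.2721, 0.1578]
tool_rot: [0.998, -0.069, 0.003, -0.0]
force: [0.1, 0.0, -0.9]
finger_gap: 0.688
```

```bash
python3 go.py .551 .2724 .1584 -.136
```

```text
t 12.4 pos [0.5511 0.2721 0.1578] yaw -0.137 zaxis [ 0.006  0.    -1.   ] F [ 0.1  0.  -0.9] gap 58.7
linear mm [-0.1 -0.3 -0.6]
rotvec deg [-0.05 -0.32 -0.07] lin after rot [-0.1 -0.3 -0.6]
```

drive_tool(linear=[[0,0,1],[0,0,0.7],[0,0,0]], rot=[[0,-0.3,0],[0,0,0],[0,0,0]], hand=[40,40,40])

```text
t: 12.65
tcp_pos: [0.5518, 0.2721, 0.1578]
tool_rot: [0.998, -0.068, 0.001, -0.001]
force: [0.3, 0.3, -2.3]
finger_gap: 0.686
```

```bash
python3 go.py .551 .2724 .1584 -.136
```

```text
t 12.65 pos [0.5518 0.2721 0.1578] yaw -0.137 zaxis [ 0.002  0.001 -1.   ] F [ 0.3  0.3 -2.3] gap 58.6
linear mm [-0.8 -0.2 -0.6]
rotvec deg [-0.07 -0.12 -0.04] lin after rot [-0.8 -0.2 -0.6]
```

drive_tool(linear=[[0,0,1.2],[0,0,1],[0,0,0]], rot=[[0,0,0],[0,0,0],[0,0,0]], hand=[40,40,40])

```text
t: 12.9
tcp_pos: [0.5529, 0.272, 0.1579]
tool_rot: [0.998, -0.068, 0.003, -0.001]
force: [-0.1, -0.4, -2.1]
finger_gap: 0.688
```

```bash
python3 go.py .551 .2724 .1584 -.136
```

```text
t 12.9 pos [0.5529 0.272  0.1579] yaw -0.136 zaxis [ 0.005  0.001 -1.   ] F [-0.1 -0.4 -2.1] gap 58.8
linear mm [-1.9 -0.1 -0.5]
rotvec deg [-0.08 -0.3  -0.01] lin after rot [-1.9 -0.1 -0.5]
```

The height no longer falls and it matches the expected resting height of 0.158, so I release.

drive_tool(linear=[[0,0,0],[0,0,0],[0,0,0],[0,0,0],[0,0,0],[0,0,0],[0,0,0]], rot=[[0,0,0],[0,0,0],[0,0,0],[0,0,0],[0,0,0],[0,0,0],[0,0,0]], hand=[64,70,75,80,80,80,80])

```text
t: 13.48
tcp_pos: [0.553, 0.2723, 0.1566]
tool_rot: [0.998, -0.068, 0.003, -0.001]
force: [0.5, 0.7, -0.0]
finger_gap: 0.933
```

drive_tool(linear=[[0,0,-6],[0,0,-12],[0,0,-18],[0,0,-20],[0,0,-20],[0,0,-20],[0,0,-12],[0,0,0]], rot=[[0,0,0],[0,0,0],[0,0,0],[0,0,0],[0,0,0],[0,0,0],[0,0,0],[0,0,0]], hand=[80,80,80,80,80,80,80,80])

```text
t: 14.15
tcp_pos: [0.5521, 0.2721, 0.2745]
tool_rot: [0.998, -0.068, 0.003, -0.001]
force: [0.4, 0.9, 0.2]
finger_gap: 0.938
```

```bash
python3 - <<'E'
from go import *
rel(.40,.29,.25,-.136)
cams.snapshot('scene')
for l,z in(('cabinet_drawer0_handle',.103),('drawer_floor',.08),('model',.08)):
    for d in cams.spot_point(l,'scene')[:5]: print(l,round(d['score'],2),np.round(d['at']),ray('scene',d['at'],z).round(4))
save('scene','n4.png',(280,180,480,400),2.5)
E
```

```text
t 14.15 pos [0.5521 0.2721 0.2745] yaw -0.136 zaxis [ 0.006  0.002 -1.   ] F [0.4 0.9 0.2] gap 80.1
linear mm [-153.3    3.    23.6]
rotvec deg [-0.13 -0.3  -0.02] lin after rot [-153.2    2.9   24.5]
cabinet_drawer0_handle 0.96 [417. 328.] [0.4474 0.289  0.103 ]
drawer_floor 0.95 [340. 360.] [0.5937 0.2698 0.08  ]
drawer_floor 0.53 [416. 332.] [0.4384 0.2857 0.08  ]
model 0.78 [326. 275.] [0.5148 0.1024 0.08  ]
model 0.72 [356. 353.] [0.562  0.2703 0.08  ]
model 0.63 [312. 213.] [ 0.4391 -0.0763  0.08  ]
model 0.57 [277. 204.] [ 0.4994 -0.1436  0.08  ]
model 0.56 [237. 245.] [ 0.6447 -0.0582  0.08  ]
```

View pics/n4.png

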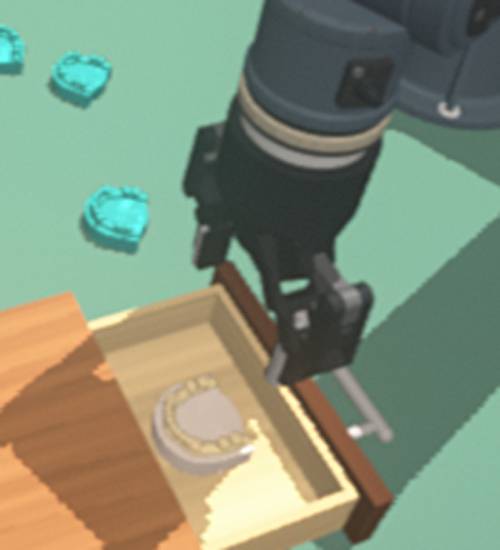

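The model stands upright on the drawer floor and is released. Next I close the fingers and go in front of the handle.

drive_tool(linear=[[-8,0,0],[-14,0,0],[-16,0,0],[-16,0,0],[-16,0,0],[-16,0,0],[-16,0,0],[-16,0,0],[-12,0,0],[-6,0,0],[0,0,0]], rot=[[0,-0.3,0],[0,0,0],[0,0,0],[0,0,0],[0,0,0],[0,0,0],[0,0,0],[0,0,0],[0,0,0],[0,0,0],[0,0,0]], hand=[60,40,20,0,0,0,0,0,0,0,0])

```text
t: 15.32
tcp_pos: [0.3995, 0.2881, 0.2597]
tool_rot: [0.997, -0.069, -0.019, 0.006]
force: [-0.2, -0.4, 0.3]
finger_gap: 0.004
```

```bash
python3 go.py .413 .2905 .157 -.136
```

```text
t 15.32 pos [0.3995 0.2881 0.2597] yaw -0.139 zaxis [-0.038 -0.009 -0.999] F [-0.2 -0.4  0.3] gap 0.4
linear mm [ 16.8  -5.7 102.1]
rotvec deg [ 0.83  2.09 -0.14] lin after rot [ 13.1  -4.2 102.7]
```

drive_tool(linear=[[0,0,0],[5,-2,0],[4,-2,10],[2,0,15],[0,0,15],[0,0,15],[0,0,15],[0,0,12],[0,0,8],[0,0,0]], rot=[[0.8,2,0],[0,0,0],[0,0,0],[0,0,0],[0,0,0],[0,0,0],[0,0,0],[0,0,0],[0,0,0],[0,0,0]], hand=[0,0,0,0,0,0,0,0,0,0])

```text
t: 16.15
tcp_pos: [0.424, 0.2924, 0.1615]
tool_rot: [0.997, -0.071, 0.003, -0.002]
force: [-0.9, -0.3, -0.8]
finger_gap: -0.003
```

```bash
python3 go.py .5455 .272 .157 -.136
```

```text
t 16.15 pos [0.424  0.2924 0.1615] yaw -0.142 zaxis [ 0.007  0.003 -1.   ] F [-0.9 -0.3 -0.8] gap -0.2
linear mm [123.1   3.    5.3]
rotvec deg [-0.2  -0.36 -0.35] lin after rot [123.1   3.7   4.5]
```

drive_tool(linear=[[0,0,3],[2,0,0],[3,0,0],[4,0,0],[5,0,0],[6,0,0],[7,0,0],[8,0,0],[8,0,0],[8,0,0],[8,0,0],[8,0,0],[8,0,0],[7,0,0],[6,0,0],[5,0,0],[4,0,0],[3,0,0]], rot=[[0,0,0],[0,0,0],[0,0,0],[0,0,0],[0,0,0],[0,0,0],[0,0,0],[0,0,0],[0,0,0],[0,0,0],[0,0,0],[0,0,0],[0,0,0],[0,0,0],[0,0,0],[0,0,0],[0,0,0],[0,0,0]], hand=[0,0,0,0,0,0,0,0,0,0,0,0,0,0,0,0,0,0])

```text
t: 17.65
tcp_pos: [0.5352, 0.2767, 0.1598]
tool_rot: [0.997, -0.072, 0.003, -0.002]
force: [-1.8, 0.4, -1.0]
finger_gap: -0.002
```

```bash
python3 go.py .5455 .272 .157 -.136
```

```text
t 17.65 pos [0.5352 0.2767 0.1598] yaw -0.144 zaxis [ 0.007  0.004 -1.   ] F [-1.8  0.4 -1. ] gap -0.2
linear mm [10.8  3.2  2.8]
rotvec deg [-0.28 -0.37 -0.45] lin after rot [10.8  3.3  2.8]
```

drive_tool(linear=[[2,0,0],[2,0,0],[2,0,0],[2,0,0],[2,0,0],[2,0,0],[2,0,0],[2,0,0],[2,0,0],[2,0,0]], rot=[[0,0,0],[0,0,0],[0,0,0],[0,0,0],[0,0,0],[0,0,0],[0,0,0],[0,0,0],[0,0,0],[0,0,0]], hand=[0,0,0,0,0,0,0,0,0,0])

```text
t: 18.48
tcp_pos: [0.5505, 0.2747, 0.1598]
tool_rot: [0.997, -0.072, -0.004, -0.002]
force: [-4.7, 1.7, 3.3]
finger_gap: -0.002
```

```bash
python3 go.py .5455 .272 .157 -.136
```

```text
t 18.48 pos [0.5505 0.2747 0.1598] yaw -0.144 zaxis [-0.008  0.004 -1.   ] F [-4.7  1.7  3.3] gap -0.2
linear mm [-4.6  3.4  2.8]
rotvec deg [-0.16  0.48 -0.45] lin after rot [-4.6  3.3  2.8]
```

drive_tool(linear=[[3,0,0],[3,0,0],[3,0,0],[3,0,0]], rot=[[0,0,0],[0,0,0],[0,0,0],[0,0,0]], hand=[0,0,0,0])

```text
t: 18.82
tcp_pos: [0.552, 0.2747, 0.16]
tool_rot: [0.997, -0.072, -0.017, -0.001]
force: [-6.9, 1.2, 4.1]
finger_gap: -0.001
```

```bash
python3 go.py .5455 .272 .157 -.136
```

```text
t 18.82 pos [0.552  0.2747 0.16  ] yaw -0.144 zaxis [-0.034  0.004 -0.999] F [-6.9  1.2  4.1] gap -0.1
linear mm [-6.   3.6  3.2]
rotvec deg [ 0.05  1.98 -0.46] lin after rot [-6.1  3.5  3. ]
```

The tool now tilts against a firm stop, so the drawer looks shut. I back off, lift and check.

drive_tool(linear=[[-8,0,0],[-15,0,0],[-15,0,-4],[-5,0,-15],[0,0,-25],[0,0,-30],[0,0,-30],[0,0,-20],[0,0,0]], rot=[[0,0,0],[0,0,0],[0,2,0],[0,0,0],[0,0,0],[0,0,0],[0,0,0],[0,0,0],[0,0,0]], hand=[0,0,0,0,0,0,0,0,0])

```text
t: 19.57
tcp_pos: [0.5078, 0.2802, 0.2897]
tool_rot: [0.997, -0.071, 0.006, 0.002]
force: [-0.5, 0.8, 0.2]
finger_gap: 0.002
```

```bash
python3 - <<'E'
from go import *
rel(.59,-.288,.3,.08)
cams.snapshot('scene')
for l,z in(('cabinet_drawer0_handle',.103),('grip_mid',.1),('quadrant',0)):
    for d in cams.spot_point(l,'scene')[:2]: print(l,round(d['score'],2),np.round(d['at']),ray('scene',d['at'],z).round(4))
a=cams.snapshot('scene')[230:400,250:480]; b=cams.snapshot('top')[110:280,40:270]
cv2.imwrite('pics/n5.png',cv2.resize(np.vstack([a,b])[:,:,::-1],None,fx=1.7,fy=1.7,interpolation=cv2.INTER_CUBIC))
E
```

```text
t 19.57 pos [0.5078 0.2802 0.2897] yaw -0.142 zaxis [ 0.011 -0.004 -1.   ] F [-0.5  0.8  0.2] gap 0.2
linear mm [162.  550.8  -6.9]
rotvec deg [  0.22  -0.65 -12.73] lin after rot [ 36.5 572.9 -10.3]
cabinet_drawer0_handle 0.69 [356. 347.] [0.5657 0.2703 0.103 ]
grip_mid 0.7 [216. 179.] [ 0.6075 -0.2836  0.1   ]
quadrant 0.7 [244. 284.] [ 0.6503 -0.0105  0.    ]
```

View pics/n5.png

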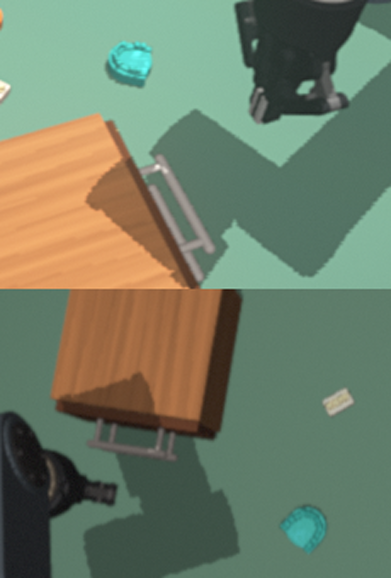

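The drawer is shut: the handle moved 0.12 m and now lines up with the lower one. Next I refine the nozzle pose.

```bash
python3 - <<'E'
from fit import *
a=ray('top',(348,102.5),.1);b=ray('top',(356.5,226.5),.1);print('ax top',a,b,np.arctan2(a[1]-b[1],a[0]-b[0]))
im=cams.snapshot('top'); sm=cams.snapshot('scene')
def black(im,x0,y0,x1,y1,thr=60):
    m=np.zeros((420,560),np.uint8); m[y0:y1,x0:x1]=im[y0:y1,x0:x1].max(2)<thr
    k,l,st,ce=cv2.connectedComponentsWithStats(m);i=1+np.argmax(st[1:,4]);print(st[i],ce[i]);return (l==i).astype(float)
box=np.array([[sx*.03,sy*.018,.1+sz*.02] for sx in(-1,1) for sy in(-1,1) for sz in(-1,1)])
mt=black(im,330,170,390,230); ms=black(sm,195,160,245,200)
# fill button holes by convex hull
def hull(m):
    o=np.zeros((420,560),np.uint8);cv2.fillConvexPoly(o,cv2.convexHull(cv2.findNonZero(m.astype(np.uint8))),1);return o.astype(float)
for M in({'top':hull(mt)},{'scene':hull(ms)},{'top':hull(mt),'scene':hull(ms)}):
    r=fitmask(M,box,[np.array([.602,-.285,.08])]);print(list(M),r[0].round(4),r[1].round(1))
    
E
```

```text
ax top [ 0.82120272 -0.27653778  0.1       ] [ 0.52325705 -0.29864383  0.1       ] 0.07405922235942682
[345 181  18  26 363] [353.8953168  193.01928375]Traceback (most recent call last):
  File "<stdin>", line 8, in <module>
  File "<stdin>", line 6, in black
    return _wrapfunc(a, 'argmax', axis=axis, out=out, **kwds)
    return bound(*args, **kwds)
ValueError: attempt to get argmax of an empty sequence
```

drive_tool(linear=[[0,0,0],[0,0,0],[0,15,0],[1,25,0],[2,32,0],[2,32,0],[2,32,0],[2,32,0],[2,32,0],[2,32,0],[2,32,0],[2,32,0],[2,32,0],[2,32,0],[2,32,0],[2,32,0],[2,30,0],[2,20,0],[0,10,0],[0,0,0]], rot=[[0,0,-6],[0,0,-6],[0,0,0],[0,0,0],[0,0,0],[0,0,0],[0,0,0],[0,0,0],[0,0,0],[0,0,0],[0,0,0],[0,0,0],[0,0,0],[0,0,0],[0,0,0],[0,0,0],[0,0,0],[0,0,0],[0,0,0],[0,0,0]], hand=[20,40,60,80,85,85,85,85,85,85,85,85,85,85,85,85,85,85,85,85])

```text
t: 21.63
tcp_pos: [0.5726, -0.2238, 0.2665]
tool_rot: [0.999, 0.041, -0.014, 0.002]
force: [0.5, 0.5, 0.0]
finger_gap: 0.997
```

```bash
python3 go.py .603 -.285 .25 .09
```

```text
t 21.63 pos [ 0.5726 -0.2238  0.2665] yaw 0.082 zaxis [-0.028 -0.005 -1.   ] F [0.5 0.5 0. ] gap 85.1
linear mm [25.8 63.5 16. ]
rotvec deg [ 0.17  1.62 -0.48] lin after rot [24.8 63.7 16.5]
```

```bash
python3 - <<'E'
from fit import *
sm=cams.snapshot('scene'); im=cams.snapshot('top')
box=np.array([[sx*.03,sy*.018,.1+sz*.02] for sx in(-1,1) for sy in(-1,1) for sz in(-1,1)])
print(proj('scene',[[.603,-.285,.1]]),proj('top',[[.603,-.285,.1]]))
def blk(im,x0,y0,x1,y1,thr):
    m=np.zeros((420,560),np.uint8); m[y0:y1,x0:x1]=im[y0:y1,x0:x1].max(2)<thr
    k,l,st,ce=cv2.connectedComponentsWithStats(m);
    if k<2: print('none',im[y0:y1,x0:x1].max(2).min());return None
    i=1+np.argmax(st[1:,4]);print(thr,st[i],ce[i]);o=np.zeros((420,560),np.uint8);cv2.fillConvexPoly(o,cv2.convexHull(cv2.findNonZero((l==i).astype(np.uint8))),1);return o.astype(float)
for thr in(70,90,110):
    m=blk(sm,200,160,240,198,thr)
    if m is not None: r=fitmask({'scene':m},box,[np.array([.602,-.285,.08])]);print(r[0].round(4),r[1].round(1))
for d in cams.spot_point('grip_mid','scene')[:2]: print(d['score'],d['at'],ray('scene',d['at'],.1).round(4))
save('scene','n6.png',(180,120,330,230),5)
E
```

```text
[[217.62008177 178.38689446]] [[350.94236802 192.75988413]]
70 [207 168  24  21 176] [217.91477273 175.93181818]
[ 0.5979 -0.2874  0.8354] 149.4
90 [207 167  24  22 265] [218.58490566 176.01886792]
[ 0.5958 -0.2895  0.7246] 129.7
110 [206 167  26  22 360] [218.98055556 177.12222222]
[ 0.5984 -0.2857 -0.0347] 90.4
0.81 [218.1, 179.3] [ 0.6033 -0.2807  0.1   ]
```

View pics/n6.png

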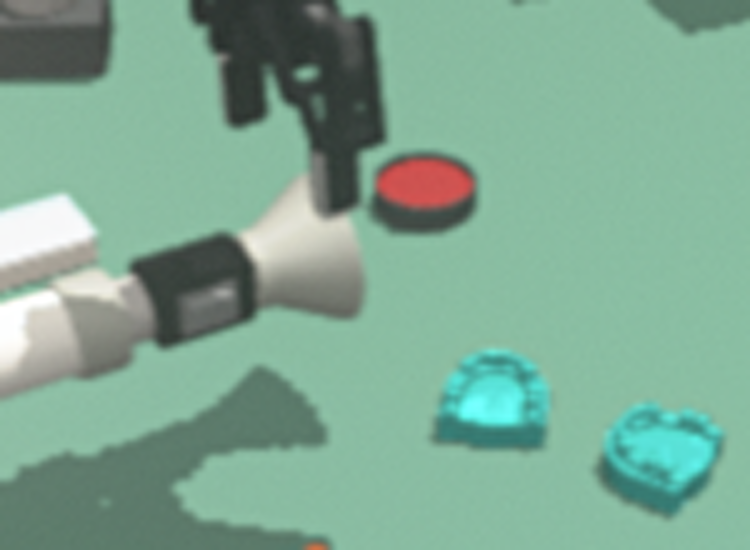

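The grip is at crop (195,285), and the button at (208,305) faces the camera (+y). I move above it.

drive_tool(linear=[[0,0,0],[4,10,0],[6,15,0],[6,15,0],[5,13,0],[2,8,0],[0,0,0]], rot=[[0.2,1.6,0],[0,0,0],[0,0,0],[0,0,0],[0,0,0],[0,0,0],[0,0,0]], hand=[85,85,85,85,85,85,85])

```text
t: 22.42
tcp_pos: [0.6029, -0.2711, 0.268]
tool_rot: [0.999, 0.05, -0.002, -0.002]
force: [0.2, 0.2, -0.9]
finger_gap: 0.993
```

```bash
python3 go.py .601 -.285 .158 .08; python3 - <<'E'
from h import *
print(ray('scene',(221.6,181),.1).round(4))
E
```

```text
t 22.42 pos [ 0.6029 -0.2711  0.268 ] yaw 0.099 zaxis [-0.004  0.004 -1.   ] F [ 0.2  0.2 -0.9] gap 84.8
linear mm [ -2.8  14.1 110. ]
rotvec deg [-0.24  0.22  1.1 ] lin after rot [ -3.   13.7 110. ]
[ 0.5978 -0.2697  0.1   ]
```

drive_tool(linear=[[-1,8,0],[-1,8,5],[0,2,12],[0,0,14],[0,0,10],[0,0,0]], rot=[[-0.2,0.2,1],[0,0,0],[0,0,0],[0,0,0],[0,0,0],[0,0,0]], hand=[85,85,85,85,85,85])

```text
t: 22.92
tcp_pos: [0.6015, -0.2885, 0.2236]
tool_rot: [0.999, 0.041, -0.001, -0.001]
force: [-0.3, -0.6, 0.3]
finger_gap: 0.997
```

```bash
python3 go.py .6 -.289 .158 .08
```

```text
t 22.92 pos [ 0.6015 -0.2885  0.2236] yaw 0.082 zaxis [-0.002  0.002 -1.   ] F [-0.3 -0.6  0.3] gap 85.1
linear mm [-1.4  0.5 65.6]
rotvec deg [-0.1   0.11  0.1 ] lin after rot [-1.5  0.4 65.6]
```

drive_tool(linear=[[-1,0,8],[0,0,9],[0,0,9],[0,0,9],[0,0,9],[0,0,9],[0,0,5],[0,0,0]], rot=[[0,0,0],[0,0,0],[0,0,0],[0,0,0],[0,0,0],[0,0,0],[0,0,0],[0,0,0]], hand=[85,85,85,85,85,85,85,85])

```text
t: 23.58
tcp_pos: [0.5994, -0.2873, 0.1581]
tool_rot: [0.999, 0.041, -0.002, -0.002]
force: [0.2, 0.0, -0.1]
finger_gap: 0.994
```

```bash
python3 go.py .6 -.289 .157 .08;  python3 - <<'E'
from h import *
save('scene','n7.png',(170,120,290,210),6)
E
```

```text
t 23.58 pos [ 0.5994 -0.2873  0.1581] yaw 0.082 zaxis [-0.004  0.004 -1.   ] F [ 0.2  0.  -0.1] gap 84.9
linear mm [0.4 1.7 1.1]
rotvec deg [-0.22  0.24  0.14] lin after rot [0.4 1.7 1.1]
```

View pics/n7.png

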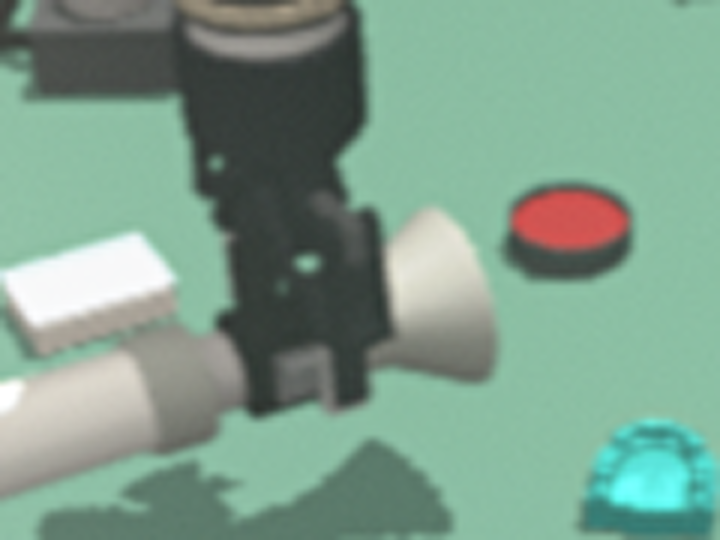

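The fingers straddle the grip, with the near finger at crop (350,395) and the button at (302,372). I check by projection whether the pad will land on the button.

```bash
python3 - <<'E'
from h import *
c,s=np.cos(.082),np.sin(.082)
f=lambda dx,dy,z:[.5994+dx*c-dy*s,-.2873+dx*s+dy*c,z]
P=[f(-.011,.05,.098),f(.011,.05,.098),f(-.011,.0425,.098),f(0,.025,.1),f(-.012,.025,.1),f(.012,.025,.1),f(-.03,.018,.08),f(.03,.018,.08)]
print(((proj('scene',P)-[170,120])*6).round(0))
E
```

```text
[[366. 401.]
 [320. 417.]
 [358. 392.]
 [317. 375.]
 [342. 367.]
 [291. 383.]
 [374. 383.]
 [250. 425.]]
```

drive_tool(linear=[[2.5,1.5,0.5],[2.5,1.5,0],[0,0,0],[0,0,0],[0,0,0],[0,0,0],[0,0,0],[0,0,0],[0,0,0],[0,0,0],[0,0,0],[0,0,0],[0,0,0],[0,0,0]], rot=[[0,0,0],[0,0,0],[0,0,0],[0,0,0],[0,0,0],[0,0,0],[0,0,0],[0,0,0],[0,0,0],[0,0,0],[0,0,0],[0,0,0],[0,0,0],[0,0,0]], hand=[85,80,70,60,50,40,30,20,20,20,20,20,20,20], force=45)

```text
t: 24.8
tcp_pos: [0.6064, -0.2888, 0.161]
tool_rot: [0.999, 0.04, -0.0, -0.004]
force: [0.9, -0.2, -0.0]
finger_gap: 0.43
```

```bash
python3 go.py .6 -.289 .157 .08
```

```text
t 24.8 pos [ 0.6064 -0.2888  0.161 ] yaw 0.08 zaxis [-0.001  0.007 -1.   ] F [ 0.9 -0.2 -0. ] gap 36.7
linear mm [-6.3 -0.3  4. ]
rotvec deg [-0.43  0.04  0.  ] lin after rot [-6.4 -0.3  4. ]
```

Reading 36.7 mm (about 38 mm true) means the button is fully in. I pull the nozzle out.

drive_tool(linear=[[0,0,0],[-5,0,0],[-8,0,0],[-10,0,0],[-10,0,0],[-10,0,0],[-10,0,0],[-10,0,0],[-10,0,0],[-10,0,0],[-10,0,0],[-10,0,0]], rot=[[0,0,0],[0,0,0],[0,0,0],[0,0,0],[0,0,0],[0,0,0],[0,0,0],[0,0,0],[0,0,0],[0,0,0],[0,0,0],[0,0,0]], hand=[20,20,20,20,20,20,20,20,20,20,20,20])

```text
t: 25.8
tcp_pos: [0.5169, -0.2958, 0.1611]
tool_rot: [0.999, 0.04, 0.02, -0.0]
force: [6.6, 0.0, -1.0]
finger_gap: 0.434
```

```bash
python3 go.py .4868 -.2984 .161 .08
```

```text
t 25.8 pos [ 0.5169 -0.2958  0.1611] yaw 0.079 zaxis [ 0.041  0.002 -0.999] F [ 6.6  0.  -1. ] gap 37.1
linear mm [-30.2   0.3  -1.1]
rotvec deg [ 0.04 -2.33 -0.05] lin after rot [-30.2   0.2   0.1]
```

drive_tool(linear=[[-9,0,0],[-9,0,0],[-9,0,0],[-7,0,0],[-7,0,0],[-7,0,0],[-7,0,0],[-7,0,0]], rot=[[0,-0.5,0],[0,-0.5,0],[0,-0.5,0],[0,-0.5,0],[0,0,0],[0,0,0],[0,0,0],[0,0,0]], hand=[20,20,20,20,20,20,20,20])

```text
t: 26.47
tcp_pos: [0.481, -0.2982, 0.1615]
tool_rot: [0.999, 0.029, 0.038, 0.004]
force: [20.1, 6.0, -6.7]
finger_gap: 0.431
```

```bash
python3 go.py .4868 -.2984 .161 .08
```

```text
t 26.47 pos [ 0.481  -0.2982  0.1615] yaw 0.059 zaxis [ 0.076 -0.007 -0.997] F [20.1  6.  -6.7] gap 36.8
linear mm [5.7 0.6 1. ]
rotvec deg [ 0.69 -4.33 -1.21] lin after rot [5.7 0.7 0.5]
```

It is at the second stop (20 N, about 121 mm at the pads). I settle with a moderate outward push.

drive_tool(linear=[[-4,0,0],[-4,0,0],[-4,0,0],[-4,0,0],[-4,0,0]], rot=[[0,0,0],[0,0,0],[0,0,0],[0,0,0],[0,0,0]], hand=[20,20,20,20,20])

```text
t: 26.88
tcp_pos: [0.4788, -0.2979, 0.1615]
tool_rot: [0.998, 0.029, 0.056, 0.008]
force: [15.6, 4.2, -5.1]
finger_gap: 0.435
```

```bash
python3 - <<'E'
from go import *
for i in range(3):
    cams.snapshot('scene'); rel(.4868,-.2984,.161,.08)
s=manip.sense(); M=R.from_quat(s['tool_rot']).as_matrix(); print('grasp',s['tcp_pos']+.054*M[:,2])
for l,z in(('grip_mid',.1),('cabinet_drawer0_handle',.103),('quadrant',0),('wax_tin',0),('bur_box',0)):
  for n in('top','scene'):
    if n=='top': cams.snapshot(n)
    for d in cams.spot_point(l,n)[:1]: print(n,l,round(d['score'],2),ray(n,d['at'],z).round(4))
rel(.4868,-.2984,.161,.08)
E
```

```text
t 26.93 pos [ 0.4788 -0.2978  0.1615] yaw 0.06 zaxis [ 0.114 -0.013 -0.993] F [15.9  4.6 -6.2] gap 36.9
linear mm [7.8 1.  1.4]
rotvec deg [ 1.21 -6.45 -1.23] lin after rot [7.9 1.2 0.5]
t 26.98 pos [ 0.4788 -0.2978  0.1615] yaw 0.06 zaxis [ 0.113 -0.013 -0.993] F [14.9  3.9 -5.2] gap 37.4
linear mm [7.8 1.  1.4]
rotvec deg [ 1.2  -6.42 -1.22] lin after rot [7.9 1.2 0.5]
t 27.03 pos [ 0.4788 -0.2978  0.1615] yaw 0.06 zaxis [ 0.113 -0.013 -0.994] F [15.2  3.6 -6.2] gap 37.0
linear mm [7.8 1.  1.4]
rotvec deg [ 1.2  -6.41 -1.22] lin after rot [7.9 1.2 0.5]
grasp [ 0.48494033 -0.29854481  0.10786578]
top grip_mid 0.97 [ 0.4819 -0.3024  0.1   ]
scene grip_mid 0.64 [ 0.4816 -0.3028  0.1   ]
top cabinet_drawer0_handle 0.97 [0.5703 0.2684 0.103 ]
scene cabinet_drawer0_handle 0.65 [0.5624 0.2764 0.103 ]
top quadrant 0.46 [ 0.6476 -0.0113  0.    ]
scene quadrant 0.75 [ 0.6492 -0.018  -0.    ]
top wax_tin 0.6 [ 0.3907 -0.46    0.    ]
scene wax_tin 0.66 [0.5128 0.2338 0.    ]
top bur_box 0.6 [ 0.6451 -0.5037  0.    ]
t 27.78 pos [ 0.4789 -0.2979  0.1615] yaw 0.06 zaxis [ 0.113 -0.013 -0.994] F [15.1  2.4 -6.2] gap 36.7
linear mm [7.8 1.  1.4]
rotvec deg [ 1.2  -6.41 -1.22] lin after rot [7.9 1.2 0.5]
```

```bash
python3 -c "
from h import *
order.sign_off()"
```

```text
the job is handed in; nothing more can be done
```

The full-arch model is standing in the top drawer, the drawer is shut, and I handed the job in with the gripper still holding the nozzle out at its second stop. Sign-off gave no verdict. It took about 28 s of the 64 s allowed.

**What the last checks showed**
- **Model:** the picture after release showed it upright on the drawer floor. I could not see it again once the drawer was shut.
- **Drawer:** the handle moved about 0.12 m, which matches the opening I had estimated. It met a firm stop and lined up with the lower drawer's handle.
- **Nozzle:** the finger gap read about 37 mm, so the button is fully in. The pads travelled about 122 mm, and the steady 15 N pull is well above the return spring, so it is against the stop. The pose did not change over the last 0.9 s.
- **Bystanders:** the top camera put the quadrant within 2 mm, the wax tin within 2 mm and the bur box within about 10 mm of where they were first seen. The arm never went near any of them.

**What disagreed**
- **Two cameras:** they differed by 5–8 mm on the drawer handle and the quadrant. From the grip, the top camera gives about 117 mm of nozzle travel and the scene camera about 122 mm. I relied on the stop force for that one.
- **Wax tin:** the scene camera's last fix was a false hit inside the cabinet area.
- **Tool tilt:** the tool ended about 6° off vertical under the pull.

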